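Tighten the blue guide-rail clamp with its ratchet wrench

ROBOT

A 6-joint arm with a two-finger parallel gripper is mounted at the origin on the work surface. World frame = base frame: x ahead of the robot, y to its left, z up, the work surface at z = 0. Lengths are in mm, angles in rad, forces in N, time in s.
With the tool pointing down it reaches from about 400 to 925 mm from the base axis. Payload 12.5 kg.
Tool frame: the origin (TCP) lies at the very end of the fingers, on their centre line; the grasp point (between the pads) lies 19 mm behind it; z points along the fingers, y is the direction in which the jaws open and shut (so a half turn about z gives the same grasp; the last joint's range is limited). The gripper opens to 95 mm and grips with 3 to 60 N. Pads are 20 mm wide; open, the fingers measure 119 mm over their backs; the gripper's body (75 mm by 180 mm) begins 59 mm behind the grasp point.
Start: joints at [1.197, 0.491, 1.559, -0, 1.092, -0.106], TCP at [165.364, 602.745, 214.661] pointing down, gripper open.
Joint ranges: [-3.1, 3.1], [-0.84, 2.19], [0.05, 2.79], [-1.13, 4.28], [0.06, 2.93], [-2.69, 2.69]. Speed limits (rad/s): [2.22, 2.22, 2.79, 3.14, 3.14, 3.14].

INTERFACE

Orientations are given as [roll, pitch, yaw] about the fixed x, y, z axes, in that order (R = Rz(yaw) Ry(pitch) Rx(roll)).
In Python, from cell import env gives the robot as it stands.
- The arm moves only by the shell command python3 -m pendant 'ROWS'. ROWS is JSON, a list that holds one entry, the list of rows, each a list of 5 numbers: the opening, from 0 (shut) to 1 (fully open), then the shift along the tool's x, y, z in m, then the turn about the tool's z in rad. A call has exactly 8 rows; each row is the pose to reach, as a shift and turn from the pose commanded when the call began, along the tool's axes at that moment; what a row does not reach only later rows make up. A row lasts 1/10 s, in which the tool goes at most 50 mm and 8.59 degrees, less where a joint would pass 70% of its speed; a pose out of reach is approached as far as the arm can. A call with a gripper value outside its range is refused whole. The fingers move at their own pace and stop on an object; the grip force is fixed at half the most. Time passes only in rows, so rows that repeat a pose let the fingers close, or fill a call up. It gives the time, the measured TCP pose, the force and the opening at its end, in the units of the state.
- env.state(): the state, without advancing time (a new reading comes with each control period).
- env.read_camera(name): name is "scene" or "side" or "wrist"; returns a dict with "image" (400x640x3 uint8, blue, green, red), "range_z" (400x640 float32, mm along the optical axis (not along the pixel's ray), 0 where there is no reading), "fx", "fy", "cx", "cy" (pixels), "dist" ([k1, k2, p1, p2, k3] as OpenCV has them; the pictures are not rectified), "rvec" (rotation vector, rad) and "tvec" (3), from world to camera coordinates, as OpenCV has them; the wrist camera has in their place "tool_from_camera" (4x4, takes a point from camera to tool coordinates, whose origin is the TCP and whose axes are the flange's). Camera axes: x right, y down, z forward; pixel columns grow to the right and rows downward; lengths in mm; the calibration is good to about 2 mm. A picture is of the moment at which its call begins: read the wrist's pose just before it.
- env.job_done(): hands the job in, once; it reports no verdict.
The state is a dict: "t": time; "joints": joint angles; "qvel": joint speeds; "tau": joint torques, N m; "eef_pos": TCP position; "tcp_rot": TCP orientation; "ft_force": force on the tool from outside, world axes, zero at the start; "moment": the same for the moment, N m; "opening": opening from 0.0 (shut) to 1.0 (fully open).
Only numpy, scipy, OpenCV 4.12 (cv2) and the standard library are available. Lean on these libraries where they do the work, as an engineer would, in place of code of your own. Each camera call takes 0.05 s, during which the arm holds its last target. There are 200 camera calls.

TASK

Tighten the guide-rail clamp that carries the blue-handled ratchet wrench: swing the wrench back and forth by its handle, clockwise to tighten and freely back, until the black pointer on the clamp's collar stands in the green sector, not past it. Turn the collar only with the wrench, then let go, and leave the yellow-handled clamp alone.

Things in the scene. Friction and masses are not known exactly. Their poses are not given: they have to be found in the camera images.
- blue_grip (a point): Middle of the wrench's blue handle: level round bar 22 mm thick, 95 mm long, centre line 75 mm above the table, clear all round and below; this point is 155 mm from the turning axis, towards which its +x points. The wrench is captive, swings level only, drives clockwise and slips counter-clockwise (both under 6 N here), stays where left. Teeth 15 deg apart: it may run up to 15 deg before biting.
- blue_axis (a point): Fixed point on the blue clamp's vertical turning axis, on top of its round steel collar (90 mm wide), 56 mm above the table; z up, +x to the middle of the green sector. The handle points the other way: two stop posts (78 mm from the axis, 82 mm high) let it swing 0.55 rad either side of -x, so several strokes are needed. The wrench head here is 48 mm wide, 82 mm high. Keep the gripper 70 mm away.
- blue_collar (a joint): Angle of the blue clamp's collar in rad, growing clockwise (tightening). Its black pointer starts at 0 to 1.2; the green sector spans 2.36 to 2.88 (middle 2.62), then comes the red one. The ratchet cannot turn it back; it stays where left.
- yellow_grip (a point): Middle of the yellow handle, 75 mm above the table, of the other clamp, otherwise the same as the blue one. To be left alone.

How it is judged (in metres and radians):
At the end, for the whole second after the job is handed in: The blue clamp's collar is at rest with its pointer in the green sector (collar angle 2.34 to 2.90 rad) (value of joint blue_collar between 2.34 and 2.9 rad and velocity of joint blue_collar below 0.05 rad/s); the robot touches nothing.
It fails at once if the yellow clamp's wrench is moved (by more than 25 mm) (distance of yellow_grip from where it was at the start of the episode above 0.025 m).
It fails at once if the gripper takes the collar itself (comes within 70 mm of the blue axis point) (distance between the grasp point and blue_axis below 0.07 m).
It also fails if it takes over 58 s, if anything falls off the work surface, if the arm or the gripper's body presses on something with over 40 N, if the wrist force passes 120 N, or if a joint passes its speed limit or range.

## Working session

There is one attempt and no reset: what is moved stays moved. The work goes in short steps, Python scripts to look and compute and a shell command to move; the robot and the scene stay as the last step left them, time stands still between calls to the robot, and variables do not carry over. Pictures are saved under pics/ and viewed, about 8 in all and at most 12, crops included, and the job is handed in when it is done.

```bash
mkdir -p pics; ls
python3 - <<'E'
from cell import env
import cv2,pickle
s=env.state();print(s)
d={n:env.read_camera(n) for n in("scene","side")}
pickle.dump(d,open('d0.pkl','wb'))
for n in d: cv2.imwrite(f'pics/{n}0.png',d[n]['image']); print(n,d[n]['rvec'],d[n]['tvec'],d[n]['fx'],d[n]['dist'])
E
```

```text
pics
{'t': 0.0, 'joints': array([ 1.19743687e+00,  4.91587967e-01,  1.55946524e+00,  3.42539536e-06,
        1.09169236e+00, -1.05608439e-01]), 'qvel': array([-0.00109587,  0.00082756, -0.00198017,  0.00139535,  0.00023891,
       -0.00094477]), 'tau': array([-6.99496013e-04, -6.12645221e+01, -2.58168232e+01,  6.92623411e-02,
        4.82288003e-02, -1.21557200e-04]), 'eef_pos': array([165.24298477, 602.50166321, 214.03866193]), 'tcp_rot': array([-3.14044649e+00, -1.24551828e-04,  2.87383999e+00]), 'ft_force': array([-0.8109786 ,  0.89691466,  0.37360403]), 'moment': array([-0.00825792, -0.02362689,  0.00024006]), 'opening': 1.0020130980455015}
scene [ 1.60002382  2.22285515 -0.62753319] [ 183.07387168 -407.27982528 1303.0369196 ] 439.6479556539435 [-0.09486718  0.          0.          0.          0.        ]
side [ 0.23106298 -2.70651175  1.38003369] [556.87826987 125.9545437  823.09695388] 413.14355400285075 [0.03511421 0.         0.         0.         0.        ]
```

View pics/scene0.png

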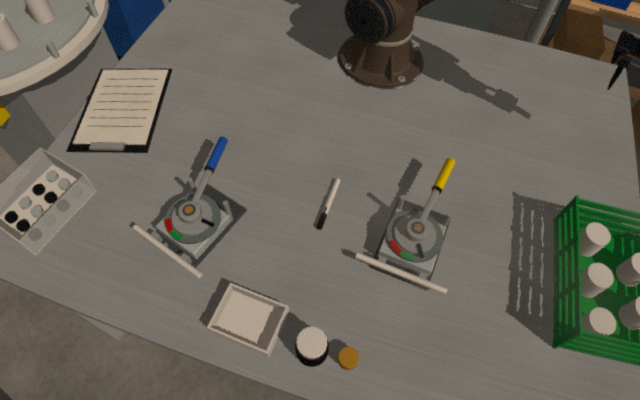

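View pics/side0.png

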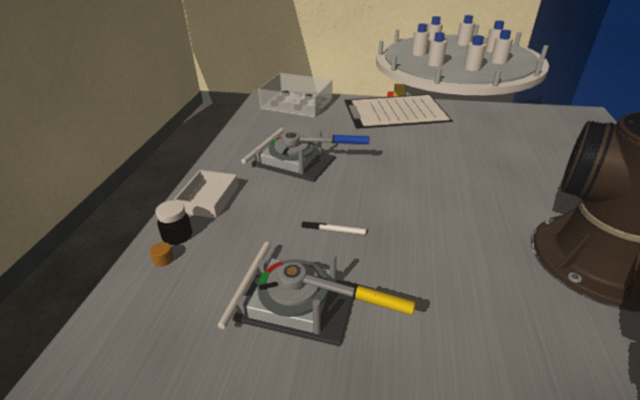

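The scene shows the blue handle around (217,155), blue clamp hub (189,210), pointer right-down around (208,221), and green/red sector around (170,228). The yellow clamp is far off at (417,230).

```bash
cat > h.py <<'E'
import numpy as np,cv2
def cam(d):
    R=cv2.Rodrigues(np.array(d['rvec'],float))[0]; t=np.array(d['tvec'],float).reshape(3)
    K=np.array([[d['fx'],0,d['cx']],[0,d['fy'],d['cy']],[0,0,1]]); return K,np.array(d['dist'],float),R,t
def ray(d,uv,z):
    "pixels -> world points on plane z"
    K,D,R,t=cam(d); n=cv2.undistortPoints(np.array(uv,float).reshape(-1,1,2),K,D).reshape(-1,2)
    v=np.c_[n,np.ones(len(n))]@R; c=-R.T@t
    return c+v*((z-c[2])/v[:,2])[:,None]
def depth(d,uv):
    K,D,R,t=cam(d); n=cv2.undistortPoints(np.array(uv,float).reshape(-1,1,2),K,D).reshape(-1,2)
    z=np.array([d['range_z'][int(v),int(u)] for u,v in uv]); return (np.c_[n,np.ones(len(n))]*z[:,None]-t)@R
def proj(d,P):
    K,D,R,t=cam(d); return cv2.projectPoints(np.array(P,float),R,t,K,D)[0].reshape(-1,2)
def handle(d,lo,hi,box):
    h=cv2.cvtColor(d['image'],cv2.COLOR_BGR2HSV); m=cv2.inRange(h,lo,hi)
    x0,y0,x1,y1=box; k=np.zeros_like(m);k[y0:y1,x0:x1]=m[y0:y1,x0:x1]
    v,u=np.nonzero(k); return np.c_[u,v].astype(float)
E
python3 - <<'E'
import pickle; from h import *
d=pickle.load(open('d0.pkl','rb'))
for n,b,hub in(('scene',(195,130,235,185),(189,210)),('side',(325,125,375,150),(291,136))):
    D=d[n];p=handle(D,(105,120,40),(130,255,255),b); print(n,len(p))
    W=depth(D,p); ok=np.isfinite(W).all(1)&(abs(W[:,2]-75)<30); W=W[ok]
    print('depth mean',W.mean(0),'z',np.percentile(W[:,2],[5,50,95]))
    Q=ray(D,p,78); c=Q.mean(0);u=np.linalg.svd(Q-c)[2][0];s=(Q-c)@u;print('ray',c,u,np.ptp(s),c+u*(s.max()+s.min())/2)
    print('hub',ray(D,[hub],82),depth(D,[hub]))
D=d['scene'];print('pts',ray(D,[(208,221),(170,228),(175,235),(168,224)],56), depth(D,[(208,221),(170,228)]))
x=D['image'][170:260,130:260];cv2.imwrite('pics/crop0.png',cv2.resize(x,None,fx=5,fy=5,interpolation=cv2.INTER_CUBIC))
E
```

```text
scene 280
depth mean [ 532.2107321  -264.41857894   83.28032956] z [77.79900425 83.68625056 87.46427047]
ray [ 528.90529464 -267.08195912   78.        ] [ 9.96842019e-01  7.94102571e-02 -2.43295825e-17] 91.52919612866958 [ 527.1514913 -267.2216703   78.       ]
hub [[ 689.45208827 -255.26949591   82.        ]] [[ 690.6647889  -253.9029177    84.76421294]]
side 255
depth mean [ 526.65076897 -262.10882482   80.32772834] z [72.54156116 81.2913937  85.94081139]
ray [ 527.07430814 -266.54626819   78.        ] [-0.99803828 -0.06260657 -0.        ] 89.8652157032673 [ 527.50764746 -266.51908497   78.        ]
hub [[ 682.3511508  -252.45877351   82.        ]] [[ 682.84353253 -254.30826076   80.98705348]]
pts [[ 689.27618525 -216.28896548   56.        ]
 [ 731.40876536 -286.75924014   56.        ]
 [ 742.83191644 -268.50845638   56.        ]
 [ 724.17391352 -295.5800158    56.        ]] [[ 691.2820225  -214.25071655   60.71719944]
 [ 728.29369728 -291.05681137   47.68392062]]
```

View pics/crop0.png

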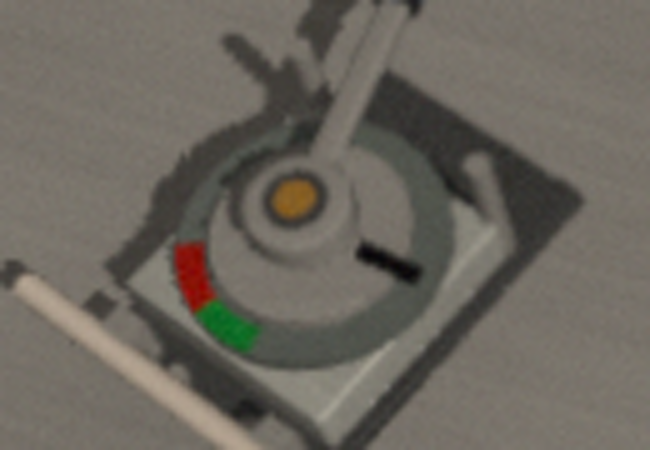

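Hub, handle (z≈80 top, length ≈91, 155 mm from hub) agree with the given sizes. The pointer (crop 390,262) is about 95° before the green (crop 230,325). Moving over towards it for a wrist view.

```bash
python3 -m pendant '[[[1,-0.040,-0.027,0,0.14],[1,-0.080,-0.054,0,0.28],[1,-0.120,-0.081,0,0.42],[1,-0.160,-0.108,0,0.56],[1,-0.200,-0.135,0,0.70],[1,-0.240,-0.162,0,0.84],[1,-0.280,-0.189,0,0.98],[1,-0.320,-0.216,0,1.12]]]'
python3 - <<'E'
import pickle; from h import *
d=pickle.load(open('d0.pkl','rb'))
ax=np.array([683,-254])
for n,b in(('scene',(150,190,215,250)),('side',(255,130,300,170))):
  D=d[n]
  for nm,lo,hi in(('green',(45,100,40),(85,255,255)),('red',(0,130,60),(8,255,255))):
    p=handle(D,lo,hi,b)
    if len(p)<3: print(n,nm,len(p));continue
    Q=ray(D,p,54).mean(0)[:2]-ax; print(n,nm,len(p),Q,np.hypot(*Q),np.degrees(np.arctan2(Q[1],Q[0])),np.median(depth(D,p)[:,2]))
E
```

```text
t: 0.9
eef_pos: [417.7, 308.1, 214.6]
tcp_rot: [-3.141, -0.0, 1.748]
ft_force: [0.6, -0.4, 0.8]
opening: 0.998
scene green 69 [ 58.41339908 -15.32348949] 60.38985446826673 -14.699101670781182 49.90353848095495
scene red 74 [ 41.54457908 -41.69508829] 58.85942947948084 -45.103598840318334 50.20440253279416
side green 18 [ 53.63260423 -10.93361251] 54.73572982528389 -11.522500851719602 49.99652531081755
side red 5 [ 44.49322664 -35.46647794] 56.89919397320434 -38.559079055453424 49.217731486852045
```

```bash
python3 -m pendant '[[[1,-0.037,0.004,0,0.105],[1,-0.074,0.008,0,0.21],[1,-0.111,0.012,0,0.315],[1,-0.148,0.016,0,0.42],[1,-0.185,0.020,0,0.525],[1,-0.222,0.024,0,0.63],[1,-0.259,0.028,0,0.735],[1,-0.296,0.030,0,0.84]]]'
```

```text
t: 1.7
eef_pos: [500.4, 22.7, 214.5]
tcp_rot: [-3.141, 0.0, 0.909]
ft_force: [0.2, 0.1, 0.9]
opening: 0.998
```

```bash
python3 -m pendant '[[[1,-0.022,0.030,0,0.105],[1,-0.044,0.060,0,0.21],[1,-0.066,0.090,0,0.315],[1,-0.088,0.120,0,0.42],[1,-0.110,0.150,0,0.525],[1,-0.132,0.180,0,0.63],[1,-0.154,0.210,0,0.735],[1,-0.176,0.238,0,0.826]]]'
python3 - <<'E'
from cell import env
import cv2,pickle
s=env.state();w=env.read_camera('wrist');pickle.dump((s,w),open('w1.pkl','wb'))
cv2.imwrite('pics/w1.png',w['image']);print(s['eef_pos'],s['tcp_rot'],s['joints'],w['tool_from_camera'])
E
```

```text
t: 2.5
eef_pos: [581.3, -262.1, 214.2]
tcp_rot: [-3.141, 0.0, 0.083]
ft_force: [-0.3, -0.2, -0.6]
opening: 1.0
[ 581.29184529 -262.14950778  214.23572107] [-3.14117550e+00  4.08747017e-04  8.33167986e-02] [-5.27242415e-01  5.09781187e-01  1.52590593e+00  1.20157927e-04
  1.10647960e+00  9.60183359e-01] [[ 1.05110725e-03 -9.65427160e-01 -2.60670855e-01  7.38188751e+01]
 [ 9.99999274e-01  8.61126579e-04  8.43022883e-04 -8.02522643e-01]
 [-5.89406586e-04 -2.60671551e-01  9.65427364e-01 -1.70086681e+02]
 [ 0.00000000e+00  0.00000000e+00  0.00000000e+00  1.00000000e+00]]
```

View pics/w1.png

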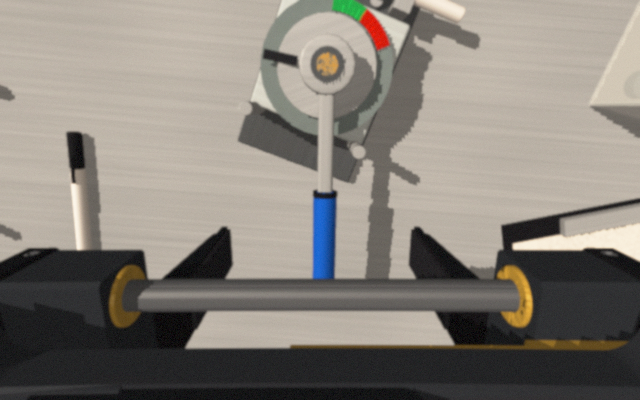

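Wrist view: hub at (327,64), handle from (325,193) down between the open fingers, pointer (264–297, 53–63), green (349,10), red (377,30), stop posts (247,107) and (358,152).

```bash
cat >> h.py <<'E'
from scipy.spatial.transform import Rotation as Ro
def wcam(s,w):
    "give a wrist picture the world extrinsics"
    T=np.eye(4);T[:3,:3]=Ro.from_euler('xyz',s['tcp_rot']).as_matrix();T[:3,3]=s['eef_pos']
    C=np.linalg.inv(T@np.array(w['tool_from_camera'])); w=dict(w);w['rvec']=cv2.Rodrigues(C[:3,:3])[0];w['tvec']=C[:3,3];return w
def measure(s,w,box=(200,0,460,185)):
    D=wcam(s,w); h=cv2.cvtColor(D['image'],cv2.COLOR_BGR2HSV); out={}
    for nm,lo,hi,z in(('hub',(8,90,60),(25,255,255),82),('green',(45,100,40),(85,255,255),50),('red',(0,130,60),(6,255,255),50),('pointer',(0,0,0),(180,255,45),57),('blue',(105,120,40),(130,255,255),78)):
        b=box if nm!='blue' else (250,150,400,275)
        p=handle(D,lo,hi,b)
        if nm=='pointer' and 'hub' in out:
            r=np.hypot(*(ray(D,p,z)[:,:2]-out['hub'][0]).T); p=p[(r>20)&(r<47)]
        if len(p)==0: print(nm,'none');continue
        Q=ray(D,p,z);q=Q.mean(0)[:2]
        if nm=='hub': out['hub']=(q,);print('hub',q,np.median(depth(D,p)[:,2]),len(p));continue
        v=q-out['hub'][0];out[nm]=np.degrees(np.arctan2(v[1],v[0]));print(nm,len(p),p.mean(0),q,np.hypot(*v),'deg',out[nm],'z',np.median(depth(D,p)[:,2]))
    return out
E
python3 - <<'E'
import pickle; from h import *
s,w=pickle.load(open('w1.pkl','rb')); measure(s,w,(240,0,400,100)); D=wcam(s,w)
print('posts',ray(D,[(247,107),(358,152)],82)); x=handle(D,(105,120,40),(130,255,255),(250,150,400,275)); Q=ray(D,x,78);c=Q.mean(0);print('handle dir',np.linalg.svd(Q-c)[2][0],c,Q[:,0].max())
E
```

```text
hub [ 690.0440692  -259.64075308] 82.08687835303331 384
green 438 [348.80821918   7.50456621] [ 738.39449265 -273.2388223 ] 50.226197690627195 deg -15.708102622789019 z 50.04172224642207
red 552 [374.88405797  30.45289855] [ 722.1869335  -298.32143837] 50.292734466954954 deg -50.27410658047575 z 50.02001558928717
pointer 101 [285.22772277  58.26732673] [ 691.89384638 -220.85444102] 38.83039632160912 deg 87.26954752381214 z 59.62367600117455
blue 1600 [323.65875 235.3525 ] [ 534.92667482 -268.62847935] 155.37755713454808 deg -176.68390725710393 z 84.56097837863254
posts [[ 647.77155831 -193.22273163   82.        ]
 [ 617.72120365 -291.80785202   82.        ]]
handle dir [-0.99751665 -0.07043105 -0.        ] [ 534.92667482 -268.62847935   78.        ] 578.6188015670014
```

```bash
python3 -m pendant '[[[1,-0.025,0.001,0.01,0],[1,-0.051,0.002,0.03,0],[1,-0.051,0.002,0.06,0],[1,-0.051,0.002,0.09,0],[1,-0.051,0.002,0.12,0],[1,-0.051,0.002,0.145,0.01],[1,-0.051,0.002,0.158,0.01],[1,-0.051,0.002,0.158,0.01]]]' && python3 -m pendant '[[[0.15,0,0,0,0],[0.15,0,0,0,0],[0.1,0,0,0,0],[0.1,0,0,0,0],[0.1,0,0,0,0],[0.1,0,0,0,0],[0.1,0,0,0,0],[0.1,0,0,0,0]]]'
python3 - <<'E'
from cell import env
import cv2,pickle
w=env.read_camera('wrist');cv2.imwrite('pics/w2.png',w['image']);print(env.state()['joints'])
E
```

```text
t: 3.35
eef_pos: [529.9, -266.6, 55.1]
tcp_rot: [-3.14, 0.002, 0.078]
ft_force: [0.3, -0.5, 1.2]
opening: 1.0
t: 4.15
eef_pos: [530.5, -267.0, 56.6]
tcp_rot: [-3.142, -0.0, 0.078]
ft_force: [-0.3, 0.2, -0.2]
opening: 0.383
[-5.77503024e-01  6.43497175e-01  1.77936323e+00  1.44156837e-04
  7.18832308e-01  9.15415323e-01]
```

View pics/w2.png

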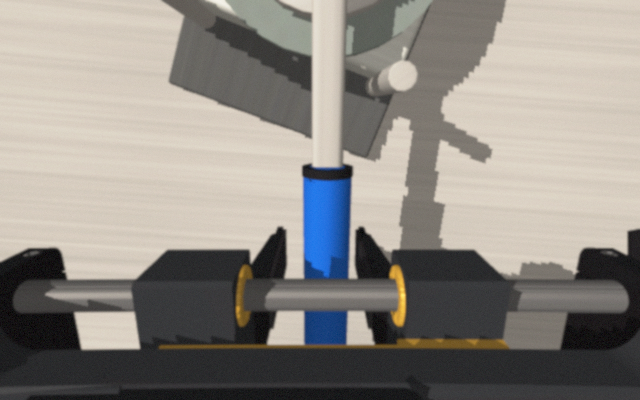

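The fingers straddle the blue handle squarely (handle column 303–350, fingers at 280 and 362). Closing, then the first clockwise stroke.

```bash
python3 -m pendant '[[[0.1,0,0,0,0],[0.1,0,0,0,0],[0.1,0,0,0,0],[0.1,0,0,0,0],[0.1,0,0,0,0],[0.1,0,0,0,0],[0.1,0,0,0,0],[0.1,0,0,0,0]]]'; python3 -m pendant '[[[0.1,0.0008,-0.0155,0,0.1],[0.1,0.0031,-0.0308,0,0.2],[0.1,0.0069,-0.0458,0,0.3],[0.1,0.0122,-0.0604,0,0.4],[0.1,0.019,-0.0743,0,0.5],[0.1,0.0271,-0.0875,0,0.6],[0.1,0.0364,-0.0999,0,0.7],[0.1,0.047,-0.1112,0,0.8]]]'
python3 - <<'E'
from cell import env
import cv2,pickle
d=env.read_camera('scene');s=env.state();w=env.read_camera('wrist');pickle.dump((s,w,d),open('s1.pkl','wb'));print(s['ft_force'],s['eef_pos'],s['joints'])
x=cv2.resize(d['image'][120:260,130:290],None,fx=4,fy=4,interpolation=cv2.INTER_CUBIC)
cv2.imwrite('pics/s1.png',x)
E
```

```text
t: 5.0
eef_pos: [530.5, -267.1, 56.6]
tcp_rot: [-3.142, -0.0, 0.078]
ft_force: [-0.2, -3.0, -1.0]
opening: 0.227
t: 5.8
eef_pos: [570.8, -153.3, 56.6]
tcp_rot: [-3.141, -0.005, -0.725]
ft_force: [9.0, -13.5, -10.8]
opening: 0.223
[11.27011601 -7.3955384  -7.9190636 ] [ 572.13798126 -151.85714686   56.65855917] [-3.70855403e-01  6.39764280e-01  1.78822954e+00 -4.71759492e-04
  7.08027051e-01  1.93149874e+00]
```

View pics/s1.png

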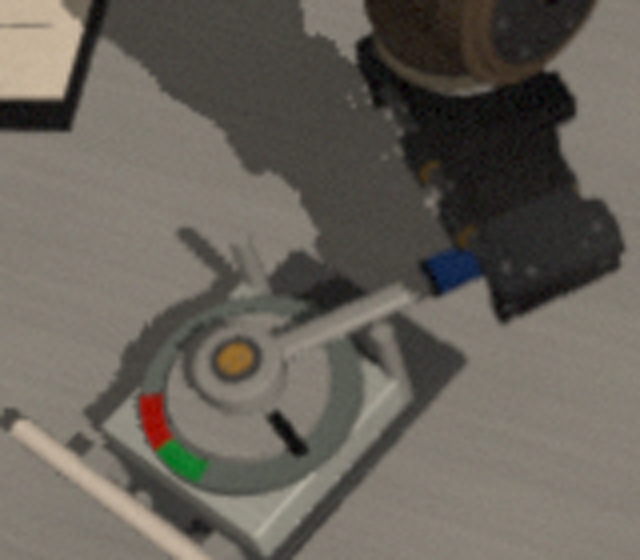

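```bash
cat >> h.py <<'E'
def scene_pt(d,hub=(689,-255.5)):
    h=cv2.cvtColor(d['image'],cv2.COLOR_BGR2HSV); r={}
    v,u=np.mgrid[195:250,150:230]; p=np.c_[u.ravel(),v.ravel()].astype(float); hv=h[v.ravel(),u.ravel()].astype(int)
    for nm,z,m,r0,r1 in(('green',50,(hv[:,0]>45)&(hv[:,0]<85)&(hv[:,1]>100),42,62),('red',50,((hv[:,0]<8)|(hv[:,0]>174))&(hv[:,1]>130),42,62),('pointer',59,hv[:,2]<55,26,46)):
        q=ray(d,p,z)[:,:2]-hub; rr=np.hypot(*q.T); k=m&(rr>r0)&(rr<r1)
        Q=q[k].mean(0) if k.any() else np.array([np.nan]*2); print(nm,k.sum(),p[k].mean(0).round(1),'r',np.hypot(*Q).round(1),'deg',np.degrees(np.arctan2(Q[1],Q[0])).round(1))
E
python3 - <<'E'
import pickle; from h import *
d=pickle.load(open('d0.pkl','rb'))['scene']; s,w,e=pickle.load(open('s1.pkl','rb'))
for D in(d,e): scene_pt(D); print(ray(D,[(189,209.6)],82))
E
```

```text
green 68 [175.2 234.8] r 53.4 deg -17.2
red 75 [168.1 224.6] r 54.3 deg -51.2
pointer 37 [199.7 216.4] r 18.3 deg 99.2
[[ 688.57099267 -255.72153299   82.        ]]
green 68 [175.2 234.8] r 53.4 deg -17.2
red 71 [168.1 224.5] r 54.3 deg -51.5
pointer 27 [200.3 226.5] r 36.1 deg 58.2
[[ 688.57099267 -255.72153299   82.        ]]
```

```bash
python3 -m pendant '[[[0.1,0.001,0.0174,0,-0.1125],[0.1,0.0039,0.0346,0,-0.225],[0.1,0.0087,0.0513,0,-0.3375],[0.1,0.0154,0.0674,0,-0.45],[0.1,0.0239,0.0827,0,-0.5625],[0.1,0.034,0.0969,0,-0.675],[0.1,0.0456,0.1098,0,-0.7875],[0.1,0.0587,0.1214,0,-0.9]]]'; python3 -m pendant '[[[0.1,0,0,0,0],[0.1,0.001,-0.0174,0,0.1125],[0.1,0.0039,-0.0346,0,0.225],[0.1,0.0087,-0.0513,0,0.3375],[0.1,0.0154,-0.0674,0,0.45],[0.1,0.0239,-0.0827,0,0.5625],[0.1,0.034,-0.0969,0,0.675],[0.1,0.0456,-0.1098,0,0.7875]]]'
python3 - <<'E'
from cell import env
import cv2,pickle
from h import *
d=env.read_camera('scene');s=env.state();pickle.dump((s,0,d),open('s2.pkl','wb'));print(s['ft_force'],s['eef_pos'],s['tcp_rot'])
scene_pt(d)
x=cv2.resize(d['image'][120:260,130:290],None,fx=4,fy=4,interpolation=cv2.INTER_CUBIC)
cv2.imwrite('pics/s2.png',x)
E
```

```text
t: 6.7
eef_pos: [532.2, -283.0, 56.6]
tcp_rot: [-3.141, 0.0, 0.182]
ft_force: [1.0, 0.1, -1.6]
opening: 0.223
t: 7.5
eef_pos: [560.1, -166.5, 56.7]
tcp_rot: [-3.141, -0.005, -0.615]
ft_force: [11.4, -13.2, -12.5]
opening: 0.23
[10.55235712 -8.01378432 -9.18178445] [ 561.33325688 -164.86277968   56.67275908] [-3.14038587 -0.00566067 -0.62157455]
green 67 [175.3 234.9] r 53.5 deg -17.0
red 73 [168.  224.5] r 54.4 deg -51.4
pointer 31 [189.5 230.1] r 36.6 deg 20.3
```

View pics/s2.png

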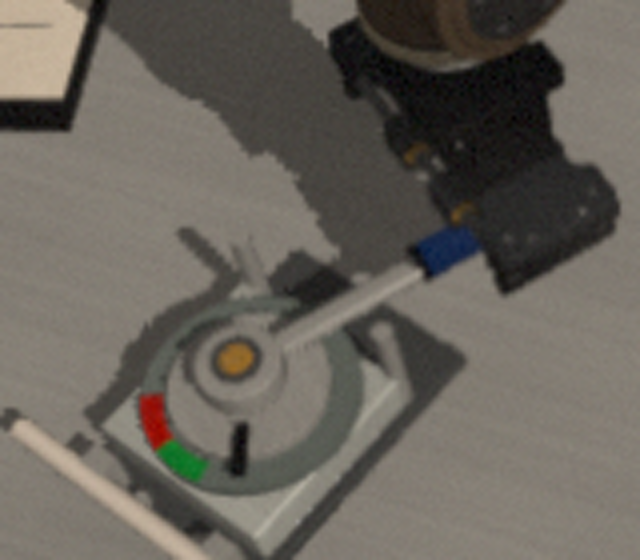

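Pointer is now at about 20°, green middle at -17°: about 37° to go, one more partial stroke.

```bash
python3 -m pendant '[[[0.1,0.0008,0.0155,0,-0.1],[0.1,0.0031,0.0308,0,-0.2],[0.1,0.0069,0.0458,0,-0.3],[0.1,0.0122,0.0604,0,-0.4],[0.1,0.019,0.0743,0,-0.5],[0.1,0.0271,0.0875,0,-0.6],[0.1,0.0364,0.0999,0,-0.7],[0.1,0.047,0.1112,0,-0.8]]]'; python3 -m pendant '[[[0.1,0,0,0,0],[0.1,0.0008,-0.0155,0,0.1],[0.1,0.0031,-0.0308,0,0.2],[0.1,0.0069,-0.0458,0,0.3],[0.1,0.0122,-0.0604,0,0.4],[0.1,0.019,-0.0743,0,0.5],[0.1,0.0271,-0.0875,0,0.6],[0.1,0.0316,-0.0938,0,0.65]]]'
python3 - <<'E'
from cell import env
import cv2,pickle
from h import *
d=env.read_camera('scene');s=env.state();pickle.dump((s,0,d),open('s3.pkl','wb'));print(s['ft_force'],s['eef_pos'],s['tcp_rot'])
scene_pt(d)
x=cv2.resize(d['image'][120:260,130:290],None,fx=4,fy=4,interpolation=cv2.INTER_CUBIC)
cv2.imwrite('pics/s3.png',x)
E
```

```text
t: 8.35
eef_pos: [532.4, -284.5, 56.6]
tcp_rot: [-3.141, 0.001, 0.193]
ft_force: [-1.4, -1.3, -0.6]
opening: 0.225
t: 9.15
eef_pos: [548.2, -185.7, 56.6]
tcp_rot: [-3.142, -0.005, -0.464]
ft_force: [7.8, -10.7, -8.5]
opening: 0.222
[ 8.43683639 -4.69536996 -8.09684495] [ 548.45243545 -185.23911613   56.63682419] [-3.14139202 -0.00464108 -0.46595775]
green 59 [174.6 234.7] r 54.1 deg -18.4
red 75 [168.1 224.6] r 54.3 deg -51.2
pointer 29 [182.5 228.1] r 35.2 deg -6.5
```

View pics/s3.png

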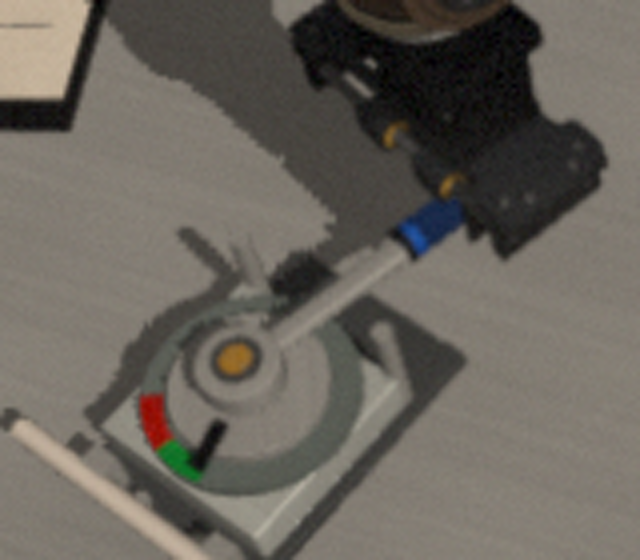

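Pointer at -6.5°, already just in the green but near the early edge. A further 0.17 rad, then release and rise.

```bash
python3 -m pendant '[[[0.1,0.0003,-0.0093,0,0.06],[0.1,0.0011,-0.0186,0,0.12],[0.1,0.0022,-0.0262,0,0.17],[0.1,0.0022,-0.0262,0,0.17],[0.1,0.0022,-0.0262,0,0.17],[0.6,0.0022,-0.0262,0,0.17],[0.6,0.0022,-0.0262,0,0.17],[0.6,0.0022,-0.0262,0,0.17]]]'; python3 -m pendant '[[[0.9,0,0,0,0],[0.9,0,0,0,0],[0.9,0,0,0,0],[0.9,0,0,0,0],[0.9,0,0,0,0],[0.9,0,0,0,0],[0.9,0,0,0,0],[0.9,0,0,0,0]]]'
python3 - <<'E'
from cell import env
from h import *
d=env.read_camera('scene');print(env.state()['ft_force']);scene_pt(d)
E
```

```text
t: 10.0
eef_pos: [559.4, -163.2, 56.6]
tcp_rot: [-3.142, 0.001, -0.63]
ft_force: [0.1, -0.3, 0.1]
opening: 0.417
t: 10.8
eef_pos: [559.7, -163.8, 56.6]
tcp_rot: [-3.142, 0.0, -0.63]
ft_force: [0.4, 0.2, -0.0]
opening: 0.898
[ 0.12848227 -0.32420852  0.73814569]
green 60 [175.2 235. ] r 53.8 deg -16.7
red 73 [168.2 224.4] r 54.2 deg -51.5
pointer 28 [180.2 226.8] r 35.1 deg -16.8
```

Pointer at -16.8°, green middle at -16.7 to -17.2°. Fingers are clear at 0.90 opening; rising and taking a last look.

```bash
python3 -m pendant '[[[0.9,0,0,-0.02,0],[0.9,0,0,-0.045,0],[0.9,0,0,-0.075,0],[0.9,0,0,-0.105,0],[0.9,0,0,-0.135,0],[0.9,0,0,-0.15,0],[0.9,0,0,-0.15,0],[0.9,0,0,-0.15,0]]]'
python3 - <<'E'
from cell import env
from h import *
d=env.read_camera('scene');s=env.state();w=env.read_camera('wrist');print(s['ft_force'],s['qvel'].round(3));scene_pt(d);measure(s,w,(200,0,500,200))
cv2.imwrite('pics/w4.png',w['image'])
E
```

```text
t: 11.65
eef_pos: [559.4, -163.6, 206.1]
tcp_rot: [3.142, 0.0, -0.63]
ft_force: [-1.0, -0.0, 0.2]
opening: 0.9
[ 0.26678251  0.00978781 -0.02057621] [-0.001  0.009  0.    -0.     0.003 -0.   ]
green 63 [175.2 234.9] r 53.6 deg -17.0
red 74 [168.1 224.5] r 54.4 deg -51.4
pointer 29 [180.9 226.8] r 34.3 deg -14.8
hub none
green none
red noneTraceback (most recent call last):
  File "<stdin>", line 3, in <module>
  File "h.py", line 34, in measure
    v=q-out['hub'][0];out[nm]=np.degrees(np.arctan2(v[1],v[0]));print(nm,len(p),p.mean(0),q,np.hypot(*v),'deg',out[nm],'z',np.median(depth(D,p)[:,2]))
        ~~~^^^^^^^
KeyError: 'hub'
```

Run:
```python
from cell import env
from h import *
d=env.read_camera('scene');scene_pt(d);cv2.imwrite('pics/s5.png',cv2.resize(d['image'][120:260,130:290],None,fx=4,fy=4,interpolation=cv2.INTER_CUBIC))
```

```text
green 62 [175.3 234.9] r 53.6 deg -16.9
red 74 [168.1 224.6] r 54.4 deg -51.2
pointer 33 [181.4 225.1] r 30.6 deg -18.2
```

View pics/s5.png

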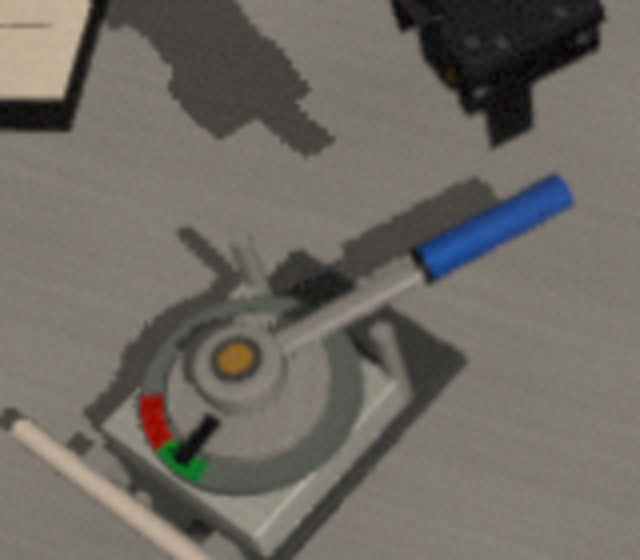

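The pointer tip (crop 183,457) stands mid-green, and the gripper is well clear of the handle. Handing in.

```bash
python3 -c "from cell import env; print(env.job_done())"
```

```text
the job is handed in; nothing more can be done
None
```

The blue clamp is tightened: its pointer stands in the middle of the green sector, and I handed the job in at about 12 s of the 58 s.

- **What I did:** I gripped the blue handle and made three clockwise strokes with two free returns between them. I finished with a 0.17 rad nudge, then let go and rose 150 mm.
- **Last checks:** The pointer read -15° to -18° over three scene pictures, against a green middle of about -17°. The green half-width is 15°. That is a collar angle of about 2.6 rad by estimate, not a joint reading. The wrist force was near zero after release. The largest seen at the end of a move was about 21 N in all, with the calls' readings the only ones I had.
- **What failed or disagreed:** The final wrist-camera measurement failed because the collar was out of its view. The first scene reading of the pointer was spoilt by shadow, so I used the wrist picture for the starting angle. The cameras disagreed by up to about 7 mm on the axis position, which did not matter for this job.
- **Yellow clamp:** I never worked near it, but I did not measure it again at the end.

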